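Swap the scanned sample tube for the next and hold it slanted before the scanner

ROBOT

A 7-joint arm with a two-finger parallel gripper is mounted at the origin on a cart in front of the work surface, level with it; the furniture and walls round the work are solid. World frame = base frame: x ahead of the robot, y to its left, z up, the work surface at z = 0. Lengths are in mm, angles in rad, forces in N, time in s.
With the tool pointing down it reaches from about 400 to 875 mm from the base axis. Payload 4.4 kg.
Tool frame: the origin (TCP) lies midway between the tips of the shut fingers; the grasp point (between the pads) lies 19 mm behind it; z points along the fingers, y is the line along which they close (so a half turn about z gives the same grasp; the last joint's range is limited). The gripper opens to 85 mm and grips with 20 to 120 N. Pads are 22 mm wide; open, the fingers measure 114 mm over their backs; the gripper's body (76 mm by 85 mm) begins 54 mm behind the grasp point. The pads swing forward as they close: fully open they stand 13 mm farther back than shut.
Start: joints at [1.126, 0.628, 0.038, 1.517, -0.027, 0.996, -0.02], TCP at [240.402, -603.924, 231.313] pointing down, gripper open.
Joint ranges: [-3.06, 3.06], [-0.37, 2.12], [-1.25, 1.32], [0.18, 2.47], [-1.1, 4.24], [0.23, 1.98], [-2.94, 2.94]. Speed limits (rad/s): [2.57, 2.57, 3.14, 3.14, 3.14, 3.14, 3.14].

INTERFACE

Orientations are given as [roll, pitch, yaw] about the fixed x, y, z axes, in that order (R = Rz(yaw) Ry(pitch) Rx(roll)).
In Python, from cell import ctrl gives the robot as it stands. The module is installed in compiled form; this text tells all that it offers.
- The arm moves only by the tool step_arm, never from a script. Its argument "commands" is one flat list of numbers, 7 for each row, row after row: the shift along the tool's x, y, z in cm, then the turn, a rotation vector about the tool's x, y, z in rad, then the opening, from 0 (shut) to 1 (fully open). A call has 1 to 10 rows; each row is the pose to reach, as a shift and turn from the pose commanded when the call began, along the tool's axes at that moment; what a row does not reach only later rows make up. A row lasts 1/10 s, in which the tool goes at most 50 mm and 8.59 degrees, less where a joint would pass 70% of its speed; a pose out of reach is approached as far as the arm can. A call with a gripper value outside its range is refused whole. The fingers move at their own pace and stop on an object; the grip force is fixed at half the most. Time passes only in rows, so rows that repeat a pose let the fingers close. It gives the time, the measured TCP pose, the force, the opening and the grip force at its end, in the units of the state.
- ctrl.read_state(): the state, without advancing time (a new reading comes with each control period).
- ctrl.get_image(name): name is "side" or "top" or "wrist"; returns a dict with "image" (384x512x3 uint8, red, green, blue), "range_z" (384x512 float32, mm along the optical axis (not along the pixel's ray), 0 where there is no reading), "vfov" (degrees; the focal length in pixels is half the picture's height over the tangent of half this angle, whatever the lens; pixels are square), "cx", "cy" (the principal point, pixels), "world_to_cam" (4x4, takes a point from world to camera coordinates). Camera axes: x right, y down, z forward; pixel columns grow to the right and rows downward; lengths in mm; the calibration is good to about 2 mm. The wrist camera is an equidistant fisheye: a pixel r from the principal point sees the ray r / f radians off the axis. A picture is of the moment at which its call begins.
- ctrl.finish_job(): hands the job in; it is judged then, once.
The state is a dict: "clock": time; "qpos": joint angles; "qd": joint speeds; "tau": joint torques, N m; "eef_pos": TCP position; "tool_rot": TCP orientation; "force": force on the tool from outside, world axes, zero at the start; "torque": the same for the moment, N m; "width": finger opening in mm; "gripper_force": force on a finger pad.
Only numpy, scipy, OpenCV 4.12 (cv2) and the standard library are available. Lean on these libraries where they do the work, as an engineer would, in place of code of your own. Each camera call takes 0.05 s, during which the arm holds its last target. There are 200 camera calls.

TASK

The sample tube standing in the little wooden block has been scanned: put it back in the rack, fully down in one of the two free holes, and let go of it. Then draw the next tube - the one beside the raised lug at the end of the rack - out of its hole, lean it over, cap end up, to half-way between upright and lying flat, and hold it still like that in the air with its middle about 10 cm in front of the scanner's window, level with the window or slightly below. Finish while still holding it there; leave the waiting tube in its hole and do not disturb the beaker, tape roll and petri dish.

Things in the scene. Friction and masses are not known exactly. Their poses are not given: they have to be found in the camera images.
- tube_done_mid (a point): Capped blood sample tube, 81 mm tall: round body 12.4 mm across, cap 15.8 mm across over the top 18 mm; flat bottom, 11 to 20 g. The scanned tube, standing upright in the square wooden block. This point is the tube's centre, 40.5 mm above its bottom; its z axis runs along the tube towards the cap. In the block its bottom is 4 mm above the bench.
- tube_next_mid (a point): Capped blood sample tube, 81 mm tall: round body 12.4 mm across, cap 15.8 mm across over the top 18 mm; flat bottom, 11 to 20 g. The next tube to be scanned, standing in the rack hole beside the raised lug. This point is the tube's centre, 40.5 mm above its bottom; its z axis runs along the tube towards the cap. In the rack the tube's bottom is 10 mm above the bench; 41 mm of it stand out above the rack's top face.
- tube_wait_mid (a point): Capped blood sample tube, 81 mm tall: round body 12.4 mm across, cap 15.8 mm across over the top 18 mm; flat bottom, 11 to 20 g. The waiting tube, standing in the second rack hole from the lug, 36 mm from the next tube; stays where it is. This point is the tube's centre, 40.5 mm above its bottom; its z axis runs along the tube towards the cap. 
- block: Fixed wooden block, 34x34 mm, 56 mm high, with an 18 mm square hole whose floor is 4 mm above the bench; the top 29 mm of the scanned tube stand out and its cap begins 11 mm above the block. Origin: centre of its underside; z up.
- rack: Fixed white plastic rack, block 156x56 mm, 50 mm high, on a grey foot 166x66 mm, with one row of four holes 36 mm apart along its x axis. At its +x end a full-width lug, 10 mm thick, stands 14 mm above the top face, its inner side 24 mm from the axis of the last hole. Origin: centre of the block's underside, on the bench; z up.
- hole0 (a point): Centre of the mouth (in the rack's top face, 50 mm above the bench) of the hole beside the lug, where the next tube stands. All holes: 16 mm across, 2 mm chamfer, 40 mm deep, vertical, flat closed floor.
- hole1 (a point): Mouth centre of the second hole, where the waiting tube stands. Otherwise as hole0.
- hole2 (a point): Mouth centre of the third hole; free. Otherwise as hole0.
- hole3 (a point): Mouth centre of the fourth hole, farthest from the lug; free. Otherwise as hole0.
- read_point (a point): The reading point in the air, 168 mm above the bench, about 100 mm in front of the window of the fixed black scanner (215 mm high: foot 90 mm across, thin neck, head 60 mm wide between 162 and 215 mm above the bench, looking slightly downward). Its x axis points level from there to the scanner, whose neck stands about 160 mm away; z up.
- beaker: Loose glass beaker, 53 mm across, 67 mm high; bystander. Origin: centre of its underside.
- tape_roll: Loose roll of tape lying flat, 75 mm across, 24 mm high; bystander. Origin: centre of its underside.
- petri: Loose petri dish, 62 mm across, 15 mm high; bystander. Origin: centre of its underside.
There are look-alikes about, which are no part of the job. There is more than one size of the part that bears read_point; the job needs the largest.

How it is judged (in metres and radians):
On the way, in this order (a step that is already met when the one before it is completed fails the run):
1. the scanned tube stands fully down in a free rack hole, let go, while the next tube is still in its hole (((horizontal distance between tube_done_mid and hole2 below 0.006 m and z of tube_done_mid in the frame of hole2 below 0.004 m) or (horizontal distance between tube_done_mid and hole3 below 0.006 m and z of tube_done_mid in the frame of hole3 below 0.004 m)) and contact force between the fingers and tube_done below 0.05 N and linear speed of tube_done below 0.02 m/s and (horizontal distance between tube_next_mid and hole0 below 0.006 m and z of tube_next_mid in the frame of hole0 below 0.004 m)), for 0.2 s.
2. the next tube is gripped and drawn clear of its hole (height (world z) of tube_next_mid above 0.11 m and contact force between the fingers and tube_next above 0.3 N), for 0.2 s.
At the end, for the whole second after the job is handed in: The next tube is held still by the fingers alone, leaning 45 +-13 degrees, cap end up, centre within 45 mm of the reading point; the scanned tube is let go, fully down in a free hole (axis within 6 mm, centre under 4 mm above the mouth); the waiting tube is still down in its hole (all of step 2 and angle between tube_next_mid's own z axis and vertical between 0.56 and 1.01 rad and distance between tube_next_mid and read_point below 0.045 m and linear speed of tube_next below 0.02 m/s and angular speed of tube_next below 0.2 rad/s and ((horizontal distance between tube_done_mid and hole2 below 0.006 m and z of tube_done_mid in the frame of hole2 below 0.004 m) or (horizontal distance between tube_done_mid and hole3 below 0.006 m and z of tube_done_mid in the frame of hole3 below 0.004 m)) and contact force between the fingers and tube_done below 0.05 N and (horizontal distance between tube_wait_mid and hole1 below 0.006 m and z of tube_wait_mid in the frame of hole1 below 0.004 m)); the arm keeps its last pose, push and grip.
It fails at once if the waiting tube is lifted or pulled from its hole (distance of tube_wait_mid from where it was at the start of the episode above 0.02 m).
It fails at once if the beaker is pushed away or tipped (distance of beaker from where it was at the start of the episode above 0.025 m or angle between beaker's own z axis and vertical above 0.5 rad).
It fails at once if the tape roll is pushed away (distance of tape_roll from where it was at the start of the episode above 0.025 m).
It fails at once if the petri dish is pushed away or tipped (distance of petri from where it was at the start of the episode above 0.025 m or angle between petri's own z axis and vertical above 0.5 rad).
It also fails if it takes over 58 s, if anything falls off the work surface, if the arm or the gripper's body presses on something with over 40 N, if the wrist force passes 120 N, or if a joint passes its speed limit or range.

## Working session

There is one attempt and no reset: what is moved stays moved. The work goes in short steps, Python scripts to look and compute and a tool call to move; the robot and the scene stay as the last step left them, time stands still between calls to the robot, and variables do not carry over. Pictures are saved under pics/ and viewed, at most 10 in all, crops included, and the job is handed in when it is done.

Besides the shell and the picture viewer there is one more tool, called as name(argument=value, ...) on one line, values as JSON. step_arm: Moves the arm, as the interface text tells. Its arguments: {"type":"object","properties":{"commands":{"type":"array"}},"required":["commands"]}

```bash
mkdir -p pics; cat > h.py <<'E'
import numpy as np, cv2
from cell import ctrl
from scipy.spatial.transform import Rotation as Rn
def grab(n,save=None):
    d=ctrl.get_image(n); d['f']=192/np.tan(np.radians(d['vfov'])/2)
    if save: cv2.imwrite('pics/'+save+'.png',d['image'][:,:,::-1]); np.save('pics/'+save+'.npy',d,allow_pickle=True)
    return d
def load(s): return np.load('pics/'+s+'.npy',allow_pickle=True).item()
def pts(d):
    v,u=np.mgrid[0:384,0:512]; z=d['range_z'].astype(float)
    P=np.stack([(u-d['cx'])/d['f']*z,(v-d['cy'])/d['f']*z,z,np.ones_like(z)],-1)
    return (P@np.linalg.inv(d['world_to_cam']).T)[...,:3]
def onplane(d,u,v,h):
    T=np.linalg.inv(d['world_to_cam']); r=T[:3,:3]@np.array([(u-d['cx'])/d['f'],(v-d['cy'])/d['f'],1]); o=T[:3,3]
    return o+r*(h-o[2])/r[2]
E
python3 - <<'E'
from h import *
for n in('top','side'):
    d=grab(n,n+'0'); print(n,d['vfov'],d['cx'],d['cy'],np.linalg.inv(d['world_to_cam'])[:3].round(3))
print(ctrl.read_state())
E
```

```text
top 48.37173534467638 253.77829867883912 194.96741871189874 [[-1.40000e-02 -9.86000e-01  1.69000e-01  3.23025e+02]
 [-1.00000e+00  1.50000e-02  7.00000e-03  3.88200e+00]
 [-9.00000e-03 -1.69000e-01 -9.86000e-01  1.43221e+03]]
side 51.06042288342492 247.44955479705715 195.55496899443554 [[-9.94000e-01 -5.20000e-02  9.30000e-02  4.61863e+02]
 [-1.06000e-01  4.01000e-01 -9.10000e-01  9.32378e+02]
 [ 1.00000e-02 -9.15000e-01 -4.04000e-01  5.17638e+02]]
{'clock': 0.1, 'qpos': array([ 1.12617436,  0.62923251,  0.03841159,  1.51825444, -0.02698693,
        0.99629126, -0.02002784]), 'qd': array([-0.00010705, -0.00226477, -0.00069399, -0.00074823,  0.00184617,
       -0.00110571, -0.00121947]), 'tau': array([ 2.43336734e-03, -5.64528394e+01,  1.23013627e+00, -1.93971008e+01,
        1.12417483e-02,  5.37563188e-03,  2.30476434e-05]), 'eef_pos': array([ 240.22783162, -603.38924517,  230.4984613 ]), 'tool_rot': array([-3.13992397e+00,  6.77601886e-06,  3.78828389e-01]), 'force': array([ 0.30687568,  0.26260679, -0.37120907]), 'torque': array([-0.00868907, -0.00997911, -0.00315412]), 'gripper_force': 0.0, 'width': 85.39786543514242}
```

View pics/top0.png

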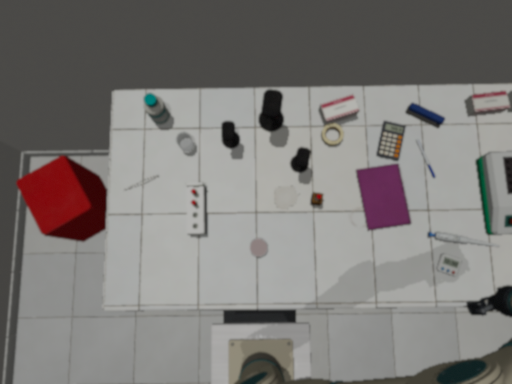

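View pics/side0.png

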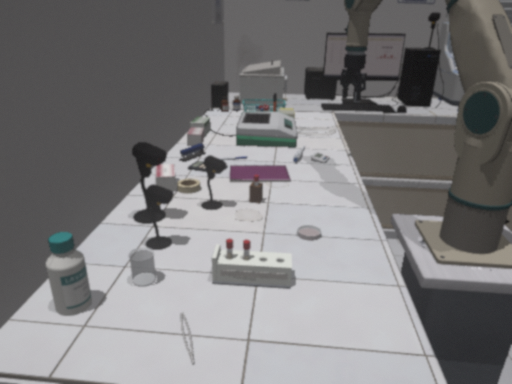

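The top view shows the rack at (196,210) with its two tubes at the far end, (194,190) and (194,203). The block with the scanned tube is at (317,200). There are three scanners at (271,110), (230,135) and (301,159), and (271,110) is the biggest. The beaker is at (187,144) and the tape at (332,134). The side view agrees, with the lug at the left end, around (217,262).

```bash
python3 - <<'E'
from h import *
d=load('top0'); s=load('side0')
im=d['image']; 
a=cv2.resize(im[160:250,165:335],None,fx=4.6,fy=4.6,interpolation=cv2.INTER_CUBIC)
b=cv2.resize(s['image'][135:290,120:320],None,fx=4,fy=3.9,interpolation=cv2.INTER_CUBIC)[:560]
cv2.imwrite('pics/ca.png',a[:,:,::-1]); cv2.imwrite('pics/cb.png',b[:,:,::-1])
for nm,d in(('top',d),('side',s)):
    P=pts(d); H=P[...,2]; ok=(d['range_z']>0)
    m=(ok&(H>8)&(P[...,0]>300)&(P[...,0]<1010)&(P[...,1]>-420)&(P[...,1]<480)).astype(np.uint8)
    n,l,st,c=cv2.connectedComponentsWithStats(m)
    print(nm)
    for i in range(1,n):
        if st[i,4]<15: continue
        q=P[l==i]; print(c[i].round(),st[i,4],'min',q.min(0).round(),'max',q.max(0).round(),'med',np.median(q,0).round())
E
```

```text
top
[243.  40.] 27087 min [ 954. -420.    8.] max [964. 480. 513.] med [959.  38. 324.]
[271. 108.] 759 min [777. -89.   8.] max [875.  -5. 220.] med [820. -46. 197.]
[155. 108.] 557 min [822. 306.   8.] max [937. 372. 160.] med [843. 330. 108.]
[337. 115.] 1052 min [ 738. -343.    8.] max [ 918. -214.   64.] med [ 841. -270.   53.]
[228. 132.] 319 min [725.  66.   8.] max [798. 131. 160.] med [753.  91. 144.]
[184. 140.] 196 min [725. 218.   8.] max [777. 273.  75.] med [755. 247.  43.]
[379. 150.] 40 min [ 696. -420.    8.] max [ 749. -406.   21.] med [ 714. -416.   13.]
[301. 158.] 305 min [ 634. -166.    8.] max [ 697. -115.  158.] med [ 664. -138.  145.]
[372. 196.] 1231 min [ 446. -420.    8.] max [ 663. -333.   23.] med [ 561. -383.   12.]
[195. 208.] 1000 min [439. 175.   8.] max [605. 246.  98.] med [520. 206.  50.]
[316. 198.] 144 min [ 530. -210.   11.] max [ 567. -173.   91.] med [ 546. -190.   55.]
[258. 247.] 279 min [362. -27.   8.] max [422.  32.  24.] med [392.   2.  15.]
side
[ 69. 140.] 39688 min [ 725. -420.    8.] max [965. 414. 565.] med [960. 111. 253.]
[212. 176.] 505 min [ 636. -409.    8.] max [ 717. -112.  156.] med [ 676. -133.  123.]
[257. 181.] 756 min [ 447. -420.    8.] max [ 664. -168.   88.] med [ 552. -355.   13.]
[188. 185.] 256 min [ 741. -293.    8.] max [ 815. -216.   28.] med [ 778. -243.   21.]
[309. 231.] 287 min [364. -29.   8.] max [426.  36.  19.] med [396.   9.  16.]
[251. 265.] 2689 min [441. 175.   8.] max [607. 241.  94.] med [529. 233.  49.]
[142. 265.] 854 min [727. 218.   8.] max [779. 271.  70.] med [750. 259.  47.]
```

View pics/ca.png

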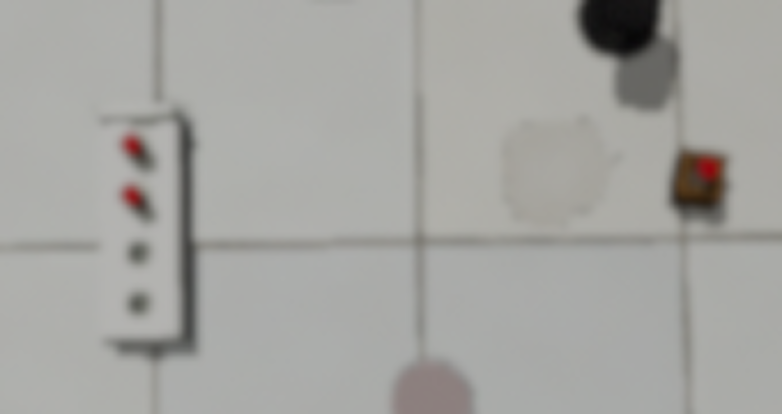

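View pics/cb.png

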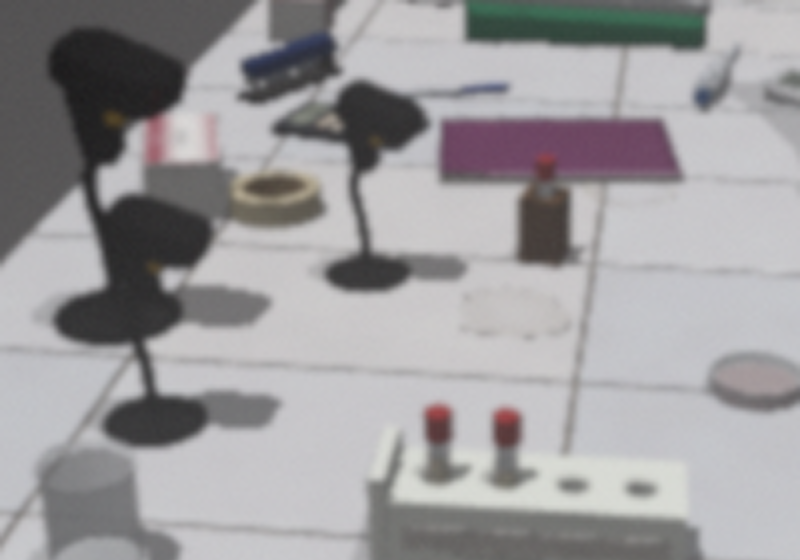

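The top crop shows red caps at (132,147), (132,197) and (708,168), with free holes at (138,253) and (138,303). The lug is at the far (+x) end. The side crop shows the big scanner's foot around (118,315) and its head looking toward the robot. The pale round stain is flat. The petri dish is the pink disc.

```bash
python3 - <<'E'
from h import *
for n in('top0','side0'):
    d=load(n); im=d['image'].astype(int); P=pts(d); r,g,b=im[...,0],im[...,1],im[...,2]
    m=((r-g>45)&(r-b>40)&(P[...,0]>430)&(P[...,0]<640)&(P[...,1]>-230)&(P[...,1]<260)).astype(np.uint8)
    k,l,st,c=cv2.connectedComponentsWithStats(m)
    for i in range(1,k):
        if st[i,4]<4: continue
        q=P[l==i]; print(n,'red',c[i].round(1),st[i,4],'plane91/82:',onplane(d,*c[i],91 if c[i][1]>225 or n=='top0' and c[i][0]<250 else 85).round(1),'minz/maxz',q[:,2].min().round(),q[:,2].max().round(),'med',np.median(q,0).round(1))
    # holes
    gray=im.mean(2)
    on=(abs(P[...,2]-50)<8)&(P[...,1]>180)&(P[...,1]<235)&(P[...,0]>440)&(P[...,0]<525)
    V=np.median(gray[on]); m=((gray<V-25)&(P[...,1]>190)&(P[...,1]<225)&(P[...,0]>445)&(P[...,0]<535)&(P[...,2]>5)).astype(np.uint8)
    k,l,st,c=cv2.connectedComponentsWithStats(m)
    for i in range(1,k):
        if st[i,4]>3: print(n,'dark',c[i].round(1),st[i,4],onplane(d,*c[i],50).round(1),np.median(P[l==i],0).round())
    on=(abs(P[...,2]-50)<5)&(P[...,1]>150)&(P[...,1]<260)&(P[...,0]>430)&(P[...,0]<620)
    R=cv2.minAreaRect(P[on][:,:2].astype(np.float32)); print('rack top',R)
    on=(P[...,2]>170)&(P[...,2]<230)&(P[...,0]>740)&(P[...,0]<920)&(P[...,1]>-140)&(P[...,1]<60)
    print('head',on.sum(),cv2.minAreaRect(P[on][:,:2].astype(np.float32)),P[on].min(0),P[on].max(0))
    # foot
    dark=(im.max(2)<75)&(P[...,2]<18)&(P[...,2]>2)&(P[...,0]>740)&(P[...,0]<940)&(P[...,1]>-140)&(P[...,1]<60)
    if dark.sum()>20: print('foot',dark.sum(),cv2.minEnclosingCircle(P[dark][:,:2].astype(np.float32)))
    bl=(abs(P[...,2]-56)<5)&(P[...,0]>520)&(P[...,0]<580)&(P[...,1]>-220)&(P[...,1]<-160)
    if bl.sum()>5: print('block',bl.sum(),cv2.minAreaRect(P[bl][:,:2].astype(np.float32)))
E
```

```text
top0 red [193.3 191.3] 11 plane91/82: [568.  206.2  91. ] minz/maxz 74.0 94.0 med [568.6 206.8  89.7]
top0 red [318.6 196. ] 25 plane91/82: [ 547.7 -193.6   85. ] minz/maxz 54.0 91.0 med [ 548.1 -194.6   83.6]
top0 red [193.3 202.3] 11 plane91/82: [532.4 205.8  91. ] minz/maxz 80.0 96.0 med [532.8 205.9  92.3]
top0 dark [194.8 204.6] 35 [531.  206.9  50. ] [529. 204.  52.]
top0 dark [194.7 214.4] 23 [498.8 206.8  50. ] [502. 211.  29.]
top0 dark [194.7 225.5] 24 [462.6 206.6  50. ] [465. 211.  22.]
rack top ((521.2838134765625, 207.9785614013672), (161.6868438720703, 56.78125), 0.5948108434677124)
head 527 ((818.4141845703125, -44.934356689453125), (60.10408020019531, 82.22909545898438), 81.33447265625) [776.7226387  -77.54623436 175.55269424] [858.24530358 -13.06227811 220.02409137]
foot 274 ((832.3572998046875, -50.055755615234375), 42.69330978393555)
block 68 ((549.2670288085938, -192.43682861328125), (33.3010368347168, 33.92111587524414), 89.59133911132812)
side0 red [256.  175.5] 6 plane91/82: [ 551.2 -192.2   85. ] minz/maxz 84.0 88.0 med [ 551.  -189.3   85.8]
side0 red [228.9
[... 162 characters left out ...]
4.0 med [536.9 211.8  92.3]
side0 dark [248.8 251.6] 76 [534.  181.4  50. ] [532. 211.  64.]
side0 dark [262.7 259. ] 32 [501.7 207.2  50. ] [502. 200.  47.]
side0 dark [279.6 260. ] 33 [465.9 206.5  50. ] [465. 199.  47.]
rack top ((523.7261962890625, 206.93011474609375), (163.90841674804688, 62.18170928955078), 0.5671828389167786)
head 587 ((819.328125, -40.86336135864258), (56.84600067138672, 78.23724365234375), 80.71981048583984) [778.72047378 -71.29808827 170.22419929] [860.95698442 -11.40479995 216.45147398]
foot 249 ((843.2944946289062, -55.40723419189453), 52.95549392700195)
block 64 ((550.538330078125, -192.15379333496094), (37.767181396484375, 33.62912368774414), 83.29975128173828)
```

```bash
cat >> h.py <<'E'
def rel(p,rpy,verbose=1):
    s=ctrl.read_state(); R=Rn.from_euler('xyz',s['tool_rot']); T=Rn.from_euler('xyz',rpy)
    sh=R.inv().apply(np.array(p)-s['eef_pos'])/10; tr=(R.inv()*T).as_rotvec()
    print('shift cm',sh.round(2),'turn',tr.round(3),'| pos',s['eef_pos'].round(1),'rpy',s['tool_rot'].round(3),'w',round(s['width'],1),'F',s['force'].round(1),'t',round(s['clock'],2),'q',s['qpos'].round(2))
E
python3 -c "
from h import *
rel([549,-192.5,160],[np.pi,0,0])"
```

```text
shift cm [ 43.88 -26.74   7.09] turn [-0.002  0.     0.379] | pos [ 240.2 -603.4  230.5] rpy [-3.14   0.     0.379] w 85.4 F [ 0.3  0.3 -0.4] t 0.1 q [ 1.13  0.63  0.04  1.52 -0.03  1.   -0.02]
```

step_arm(commands=[4.4,-2.7,0.7,0,0,0.04,0.6,8.8,-5.4,1.4,0,0,0.08,0.6,13.2,-8.1,2.1,0,0,0.12,0.6,17.6,-10.8,2.8,0,0,0.16,0.6,22,-13.5,3.5,0,0,0.2,0.6,26.4,-16.2,4.2,0,0,0.24,0.6,30.8,-18.9,4.9,0,0,0.28,0.6,35.2,-21.5,5.6,0,0,0.32,0.6,39.6,-24.2,6.3,0,0,0.36,0.6,43.9,-26.7,7.1,0,0,0.379,0.6])

```text
clock: 1.1
eef_pos: [539.0, -206.2, 162.8]
tool_rot: [-3.142, 0.0, -0.001]
force: [0.1, -0.3, -0.4]
width: 51.1
gripper_force: 0.0
```

step_arm(commands=[0,0,0,0,0,0,0.6,0,0,0,0,0,0,0.6,0,0,0,0,0,0,0.6])

```text
clock: 1.4
eef_pos: [537.3, -209.4, 163.0]
tool_rot: [3.141, 0.001, -0.002]
force: [-0.3, -0.4, 0.0]
width: 51.3
gripper_force: 0.0
```

```bash
python3 - <<'E'
from h import *
rel([549,-192.5,61],[np.pi,0,0])
d=grab('wrist','w1'); T=np.linalg.inv(d['world_to_cam']); print(d['vfov'],d['cx'],d['cy'],T[:3].round(2))
E
```

```text
shift cm [ 1.18 -1.7  10.2 ] turn [ 0.001  0.001 -0.002] | pos [ 537.3 -209.4  163. ] rpy [ 3.141e+00  1.000e-03 -2.000e-03] w 51.3 F [-0.3 -0.4  0. ] t 1.4 q [ 0.22  0.61  0.15  1.8  -0.13  0.74 -1.13]
65.70646984690485 251.03839468787965 194.9755671175784 [[-0.0000e+00 -9.5000e-01 -3.2000e-01  6.2151e+02]
 [-1.0000e+00  0.0000e+00 -0.0000e+00 -2.0986e+02]
 [ 0.0000e+00  3.2000e-01 -9.5000e-01  3.0618e+02]]
```

View pics/w1.png

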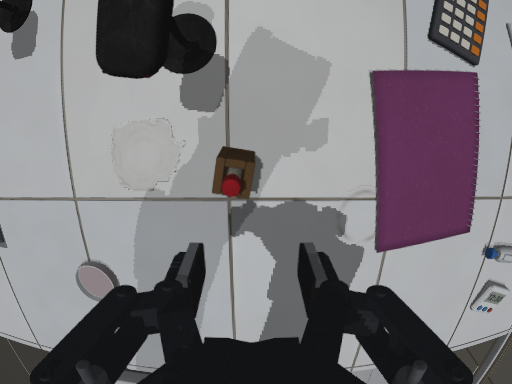

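The wrist view shows the scanned tube's red cap at (231,186) in its block, ahead of the fingers. The small scanner's head is at (135,35), well clear.

```bash
cat >> h.py <<'E'
def fray(d,u,v,h):
    T=np.linalg.inv(d['world_to_cam']); dx,dy=u-d['cx'],v-d['cy']; r=np.hypot(dx,dy); t=r/d['f']
    k=T[:3,:3]@np.array([np.sin(t)*dx/r,np.sin(t)*dy/r,np.cos(t)]); o=T[:3,3]
    return o+k*(h-o[2])/k[2]
def reds(d,h,minA=40):
    im=d['image'].astype(int); m=((im[...,0]-im[...,1]>60)&(im[...,0]-im[...,2]>60)).astype(np.uint8)
    k,l,st,c=cv2.connectedComponentsWithStats(m)
    for i in range(1,k):
        if st[i,4]>=minA: print('red',c[i].round(1),st[i],'->',fray(d,*c[i],h).round(1))
E
python3 - <<'E'
from h import *
d=load('w1'); print(d['f'])
reds(d,85); reds(d,80)
b=d['image'].astype(int); m=((b[...,0]-b[...,2]>15)&(b.max(2)<140)); m[:130]=0;m[215:]=0;m[:,:200]=0;m[:,270:]=0
# top-face corners of the block: hull
pts_=cv2.findNonZero(m.astype(np.uint8)); print(cv2.minAreaRect(pts_))
E
```

```text
297.3186396354542
red [482.1   4.4] [479   0   7  10  43] -> [ 730.3 -422.7   85. ]
red [480.8  15.3] [478  11   7  10  43] -> [ 718.3 -419.6   85. ]
red [479.1  26.6] [476  22   7  10  45] -> [ 706.  -416.2   85. ]
red [477.   37.9] [474  33   7  10  48] -> [ 694.  -412.9   85. ]
red [475.   49.8] [472  45   7  10  49] -> [ 681.9 -409.7   85. ]
red [230.4 187.2] [222 179  18  17 253] -> [ 552.  -193.9   85. ]
red [482.1   4.4] [479   0   7  10  43] -> [ 732.8 -427.5   80. ]
red [480.8  15.3] [478  11   7  10  43] -> [ 720.5 -424.3   80. ]
red [479.1  26.6] [476  22   7  10  45] -> [ 707.9 -420.9   80. ]
red [477.   37.9] [474  33   7  10  48] -> [ 695.7 -417.4   80. ]
red [475.   49.8] [472  45   7  10  49] -> [ 683.3 -414.3   80. ]
red [230.4 187.2] [222 179  18  17 253] -> [ 550.4 -193.5   80. ]
((242.9615478515625, 173.80770874023438), (57.676143646240234, 49.7379264831543), 7.125016689300537)
```

step_arm(commands=[1.3,-1.6,1,0,0,0,0.6,1.3,-1.6,2,0,0,0,0.6,1.3,-1.6,4,0,0,0,0.6,1.3,-1.6,6,0,0,0,0.6,1.3,-1.6,7.5,0,0,0,0.6,1.3,-1.6,9,0,0,0,0.6,1.3,-1.6,10,0,0,0,0.6,1.3,-1.6,10.2,0,0,0,0.6,1.3,-1.6,10.2,0,0,0,0.6])

```text
clock: 2.35
eef_pos: [550.7, -192.8, 61.1]
tool_rot: [3.141, 0.001, -0.001]
force: [0.3, 0.1, -0.1]
width: 51.1
gripper_force: 0.0
```

step_arm(commands=[0,0,0,0,0,0,0,0,0,0,0,0,0,0,0,0,0,0,0,0,0,0,0,0,0,0,0,0,0,0,0,0,0,0,0,0,0,0,0,0,0,0,0,0,0,0,0,0,0,0,0,0,0,0,0,0])

```text
clock: 3.15
eef_pos: [551.9, -192.4, 62.0]
tool_rot: [3.141, -0.002, -0.0]
force: [-0.3, 0.2, 6.2]
width: 13.5
gripper_force: 58.6
```

step_arm(commands=[0,0,-0.5,0,0,0,0,0,0,-2,0,0,0,0,0,0,-4,0,0,0,0,0,0,-6,0,0,0,0,0,0,-8,0,0,0,0,0,0,-10,0,0,0,0,0,0,-11.5,0,0,0,0,0,0,-11.5,0,0,0,0])

```text
clock: 3.95
eef_pos: [552.7, -192.7, 179.1]
tool_rot: [3.14, -0.005, -0.0]
force: [-0.2, -0.1, 0.1]
width: 13.6
gripper_force: 58.4
```

```bash
python3 - <<'E'
from h import *
d=grab('wrist','w2'); s=grab('side','s2'); reds(d,150)
rel([464,207,175],[np.pi,0,0])
a=d['image'][170:384,150:360]; b=s['image'][60:200,190:320]
o=np.hstack([cv2.resize(a,(400,408)),cv2.resize(b,(379,408))]); cv2.imwrite('pics/c2.png',o[:,:,::-1])
E
```

```text
red [483.1  22.5] [480  18   7   9  40] -> [ 708.  -359.2  150. ]
red [479.7  43.9] [477  40   7   9  42] -> [ 690.3 -354.4  150. ]
red [477.6  55. ] [475  51   7   9  41] -> [ 681.4 -352.   150. ]
red [475.2  66.6] [472  62   7  10  45] -> [ 672.3 -349.6  150. ]
shift cm [ -8.72 -39.9    0.15] turn [ 0.    -0.001 -0.   ] | pos [ 551.1 -192.   176.6] rpy [ 3.142e+00 -1.000e-03 -0.000e+00] w 13.4 F [ 0.3  1.2 -0.5] t 4.05 q [ 0.19  0.6   0.16  1.77 -0.13  0.78 -1.16]
```

View pics/c2.png

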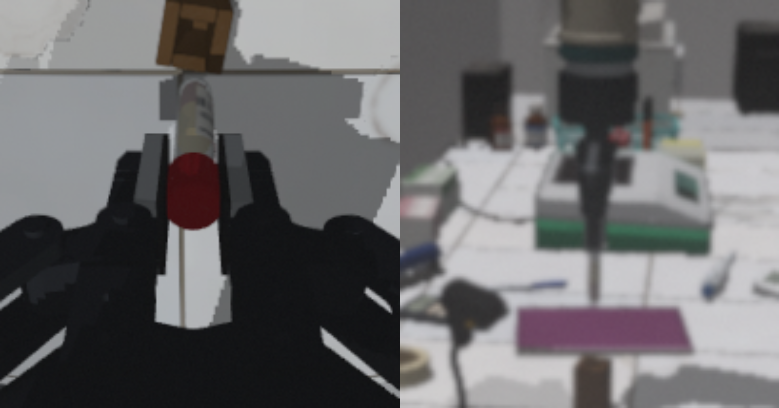

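The tube hangs between the pads, with its cap near wrist pixel (251,270). Its bottom is clear of the block. It looks upright in the side view too. Next I'll work out its x offset from the TCP.

```bash
python3 - <<'E'
from h import *
s=load('side0'); e=load('s2'); w=load('w2'); tcp=ctrl.read_state()['eef_pos']
T=np.linalg.inv(e['world_to_cam']); o=T[:3,3]
df=np.abs(e['image'].astype(int)-s['image']).sum(2)
im=e['image'].astype(int)
for v in range(136,166,2):
    row=np.where(df[v,240:272]>40)[0]+240
    if len(row)==0: continue
    u=row.mean(); k=T[:3,:3]@np.array([(u-e['cx'])/e['f'],(v-e['cy'])/e['f'],1]); p=o+k*(tcp[1]-o[1])/k[1]
    print(v,row.min(),row.max(),p.round(1))
m=(w['image'][...,0].astype(int)-w['image'][...,1]>40); m[:,:225]=0;m[:,280:]=0;m[:230]=0
ys,xs=np.where(m); print(xs.mean(),ys.mean(),ys.min(),ys.max(),m.sum())
for v,h in((ys.max(),tcp[2]+23),(ys.max(),tcp[2]+20)): print(fray(w,xs.mean(),v,h)-tcp)
E
```

```text
136 254 260 [ 550.5 -192.   206.7]
138 253 259 [ 553.3 -192.   200.7]
140 255 257 [ 553.2 -192.   194.8]
144 255 260 [ 548.6 -192.   183. ]
146 253 258 [ 554.3 -192.   176.7]
148 254 259 [ 551.3 -192.   170.8]
150 254 259 [ 551.1 -192.   164.8]
152 254 259 [ 551.  -192.   158.7]
154 254 259 [ 550.9 -192.   152.6]
156 254 259 [ 550.8 -192.   146.4]
158 254 259 [ 550.7 -192.   140.2]
160 254 258 [ 552. -192.  134.]
162 254 258 [ 551.9 -192.   127.8]
164 255 257 [ 551.8 -192.   121.5]
250.95495495495496 270.6306306306306 250 289 888
[-6.97373693 -1.03498103 23.        ]
[-9.21272163 -1.0385385  20.        ]
```

step_arm(commands=[-0.4,-2,0,0,0,0,0,-1.4,-6,0,0,0,0,0,-2.4,-10.5,0,0,0,0,0,-3.4,-15,0,0,0,0,0,-4.3,-19.5,0,0,0,0,0,-5.2,-24,0,0,0,0,0,-6.2,-28.5,0,0,0,0,0,-7.2,-33,0,0,0,0,0,-8.1,-37,0,0,0,0,0,-8.7,-39.9,0,0,0,0,0])

```text
clock: 5.05
eef_pos: [462.3, 209.9, 175.2]
tool_rot: [-3.142, 0.002, 0.003]
force: [-0.1, 0.5, 0.3]
width: 13.7
gripper_force: 58.5
```

step_arm(commands=[0,0,0,0,0,0,0,0,0,0,0,0,0,0,0,0,0,0,0,0,0])

```text
clock: 5.35
eef_pos: [464.2, 205.3, 175.7]
tool_rot: [3.14, 0.001, -0.002]
force: [1.2, -0.2, 0.9]
width: 13.7
gripper_force: 58.5
```

```bash
python3 - <<'E'
from h import *
d=grab('wrist','w3'); reds(d,91)
rel([464.2,207,110],[np.pi,0,0])
E
```

```text
red [10.1 86. ] [   0   33   22  105 1590] -> [580.9 434.6  91. ]
red [246.5  64.5] [238  56  18  18 257] -> [573.2 207.9  91. ]
red [247.5 111.2] [239 103  18  18 259] -> [537.3 207.3  91. ]
shift cm [-0.02 -0.19  6.58] turn [ 0.001  0.001 -0.003] | pos [464.4 205.2 175.8] rpy [ 3.14e+00  1.00e-03 -3.00e-03] w 13.7 F [-0.3 -0.4 -0.5] t 5.4 q [-0.6   0.51  0.19  1.97 -0.15  0.67 -1.89]
```

View pics/w3.png

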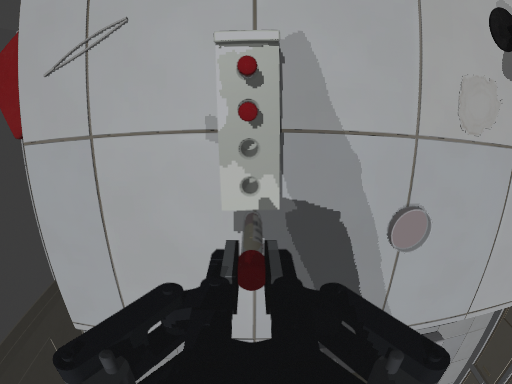

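The wrist view shows free hole mouths at (248,147) and (249,185), caps at (247,65) and (248,111), and the held tube ahead of them at (252,230).

```bash
python3 - <<'E'
from h import *
d=load('w3'); g=cv2.cvtColor(d['image'],cv2.COLOR_RGB2GRAY); 
for (u,v) in ((248,147),(249,185)):
    c=g[v-18:v+19,u-18:u+19]; V=np.median(c); m=(c<V-12).astype(np.uint8)
    k,l,st,ce=cv2.connectedComponentsWithStats(m)
    for i in range(1,k):
        if st[i,4]>20:
            x,y,w,h,a=st[i]; cx,cy=u-18+x+(w-1)/2,v-18+y+(h-1)/2
            print((cx,cy),w,h,a,fray(d,cx,cy,50).round(1))
# rack edges at top face, lug inner
row=g[150:200,200:300].mean(0).round(); print(row.astype(int))
E
```

```text
(np.float64(248.5), np.float64(148.0)) 22 21 328 [501.6 206.9  50. ]
(np.float64(253.0), np.float64(181.0)) 29 29 543 [470.1 202.8  50. ]
(np.float64(262.5), np.float64(200.0)) 10 7 64 [451.  193.7  50. ]
[158 158 158 158 158 158 158 158 159 158 159 159 159 159 159 159 159 159
 158 157 160 163 163 162 162 162 162 163 164 164 164 164 166 166 166 165
 165 164 162 158 152 145 135 127 122 119 118 117 117 120 123 123 124 125
 126 128 131 138 146 150 152 153 153 154 155 155 155 155 155 156 158 158
 158 157 156 155 154 152 151 119  81  79  99 134 138 138 136 134 133 133
 132 132 131 131 131 130 131 131 131 131]
```

step_arm(commands=[0.1,-0.2,1,0,0,0,0,0.1,-0.2,2.5,0,0,0,0,0.1,-0.2,4.5,0,0,0,0,0.1,-0.2,5.5,0,0,0,0,0.1,-0.2,6,0,0,0,0,0.1,-0.2,6.3,0,0,0,0,0.1,-0.2,6.3,0,0,0,0,0.1,-0.2,6.3,0,0,0,0])

```text
clock: 6.2
eef_pos: [465.7, 209.0, 113.6]
tool_rot: [-3.141, -0.001, -0.0]
force: [0.4, 0.8, 0.5]
width: 13.6
gripper_force: 58.5
```

```bash
python3 - <<'E'
from h import *
rel([465.3,207,69],[np.pi,0,0])
s=grab('side','s4'); t=grab('top','t4'); w=grab('wrist','w4')
a=cv2.resize(s['image'][170:290,210:330],(400,400),interpolation=cv2.INTER_CUBIC); b=cv2.resize(w['image'][100:310,150:360],(400,400))
cv2.imwrite('pics/c4.png',np.hstack([a,b])[:,:,::-1])
E
```

```text
shift cm [-0.04  0.2   4.46] turn [-0.    -0.001 -0.   ] | pos [465.7 209.  113.6] rpy [-3.141e+00 -1.000e-03 -0.000e+00] w 13.6 F [0.4 0.8 0.5] t 6.2 q [-0.58  0.61  0.16  2.02 -0.18  0.52 -1.87]
```

View pics/c4.png

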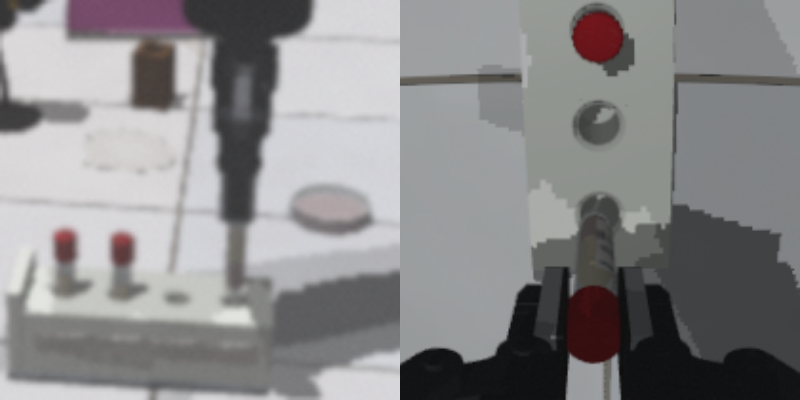

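The side crop shows the tube end at the fourth hole, about (235,290). In the wrist crop its lower end sits over that hole's mouth, around (600,205). I'll lower it slowly.

step_arm(commands=[0,0.15,0.5,0,0,0,0,0,0.15,1,0,0,0,0,0,0.15,1.5,0,0,0,0,0,0.15,2,0,0,0,0,0,0.15,2.5,0,0,0,0,0,0.15,3,0,0,0,0,0,0.15,3.5,0,0,0,0,0,0.15,4,0,0,0,0,0,0.15,4.3,0,0,0,0,0,0.15,4.4,0,0,0,0])

```text
clock: 7.35
eef_pos: [465.1, 207.3, 68.8]
tool_rot: [3.141, 0.0, -0.0]
force: [1.0, -0.7, 0.5]
width: 13.6
gripper_force: 58.5
```

step_arm(commands=[0,0,0,0,0,0,0,0,0,0,0,0,0,0])

```text
clock: 7.55
eef_pos: [465.5, 207.4, 69.3]
tool_rot: [-3.141, -0.0, -0.0]
force: [-0.0, 0.5, -0.2]
width: 13.7
gripper_force: 58.5
```

step_arm(commands=[0,0,0,0,0,0,0.6,0,0,0,0,0,0,0.6,0,0,0,0,0,0,0.6,0,0,0,0,0,0,0.6,0,0,-1,0,0,0,0.6,0,0,-3,0,0,0,0.6,0,0,-6,0,0,0,0.6,0,0,-9,0,0,0,0.6,0,0,-11,0,0,0,0.6,0,0,-11,0,0,0,0.6])

```text
clock: 8.55
eef_pos: [467.2, 208.1, 182.5]
tool_rot: [-3.139, -0.006, -0.0]
force: [-0.3, -0.5, 0.7]
width: 51.2
gripper_force: 0.0
```

```bash
python3 - <<'E'
from h import *
w=grab('wrist','w5'); reds(w,91)
rel([572,207.5,150],[np.pi,0,0])
s=grab('side','s5'); im=s['image'].astype(int); m=((im[...,0]-im[...,1]>45)).astype(np.uint8); m[:225]=0; m[275:]=0
k,l,st,c=cv2.connectedComponentsWithStats(m); P=pts(s)
for i in range(1,k):
    if st[i,4]>5: print(c[i].round(1),st[i],onplane(s,*c[i],85).round(1),np.median(P[l==i],0).round(1),P[l==i][:,2].max().round(1))
E
```

```text
red [13.8 86.1] [   0   31   28  108 1995] -> [584.2 441.1  91. ]
red [251.1  70.3] [243  62  17  17 233] -> [573.  207.9  91. ]
red [251.9 115.3] [244 107  17  18 232] -> [537.3 207.3  91. ]
red [253.3 201.4] [246 194  16  16 203] -> [465.7 206.1  91. ]
shift cm [10.58  0.03  3.12] turn [-0.002 -0.003 -0.   ] | pos [466.1 207.8 180.9] rpy [-3.14e+00 -3.00e-03 -0.00e+00] w 51.4 F [ 0.3 -0.4  0.2] t 8.6 q [-0.61  0.51  0.2   1.96 -0.15  0.68 -1.89]
[229.  240.7] [227 239   5   4  14] [574.7 199.5  85. ] [573.  211.7  92.2] 93.8
[246.  241.5] [244 240   5   4  16] [538.6 198.3  85. ] [537.3 210.5  92.1] 93.2
[280.5 243.5] [278 242   6   4  20] [465.8 197.6  85. ] [465.7 209.8  92.2] 93.7
```

The scanned tube is seated: its cap reads the same height as its two neighbours, at (465.7, 206). Next is the tube at (573, 207.7).

step_arm(commands=[3,0,0,0,0,0,0.6,7,0,1,0,0,0,0.6,10.6,0,2,0,0,0,0.6,10.7,0,3,0,0,0,0.6,10.7,0,5,0,0,0,0.6,10.7,0,7,0,0,0,0.6,10.7,0,9,0,0,0,0.6,10.7,0,10.5,0,0,0,0.6,10.7,0,11.2,0,0,0,0.6,10.7,0,11.2,0,0,0,0.6])

```text
clock: 9.65
eef_pos: [571.2, 207.1, 65.9]
tool_rot: [3.141, 0.003, -0.0]
force: [0.1, 0.2, 0.3]
width: 51.3
gripper_force: 0.0
```

step_arm(commands=[0,0,0,0,0,0,0.6,0,0,0,0,0,0,0.6])

```text
clock: 9.85
eef_pos: [572.9, 207.6, 68.1]
tool_rot: [-3.141, -0.002, -0.0]
force: [-0.3, 0.2, -0.7]
width: 51.4
gripper_force: 0.0
```

step_arm(commands=[0,0,0,0,0,0,0,0,0,0,0,0,0,0,0,0,0,0,0,0,0,0,0,0,0,0,0,0,0,0,0,0,0,0,0,0,0,0,0,0,0,0,0,0,0,0,0,0,0,0,0,0,0,0,0,0])

```text
clock: 10.65
eef_pos: [572.8, 207.6, 67.8]
tool_rot: [-3.141, -0.001, -0.0]
force: [-0.8, 1.2, 6.7]
width: 13.8
gripper_force: 58.5
```

step_arm(commands=[0,0,-0.5,0,0,0,0,0,0,-1.5,0,0,0,0,0,0,-3,0,0,0,0,0,0,-5,0,0,0,0,0,0,-7,0,0,0,0,0,0,-9,0,0,0,0,0,0,-11,0,0,0,0,0,0,-13,0,0,0,0,0,0,-14,0,0,0,0,0,0,-14,0,0,0,0])

```text
clock: 11.65
eef_pos: [573.3, 207.6, 209.3]
tool_rot: [-3.14, -0.004, -0.0]
force: [0.3, 0.4, -1.8]
width: 13.5
gripper_force: 58.4
```

```bash
python3 - <<'E'
from h import *
rel([640,80,240],[np.pi,0,0])
w=grab('wrist','w6'); reds(w,91)
m=(w['image'][...,0].astype(int)-w['image'][...,1]>40); m[:,:225]=0;m[:,280:]=0;m[:240]=0
ys,xs=np.where(m); print(xs.mean(),ys.mean(),ys.min(),ys.max(),m.sum())
E
```

```text
shift cm [ 6.68 12.76 -3.06] turn [-0.001 -0.004 -0.   ] | pos [573.3 207.6 209.3] rpy [-3.14  -0.004 -0.   ] w 13.5 F [ 0.3  0.4 -1.8] t 11.65 q [-0.52  0.6   0.2   1.67 -0.15  0.89 -1.83]
red [ 22.3 115.2] [   0   59   42  111 2757] -> [659.5 455.2  91. ]
250.04794520547946 261.3904109589041 249 291 146
```

step_arm(commands=[0.7,1.5,-0.3,0,0,0,0,2,4,-1,0,0,0,0,3.5,8,-2,0,0,0,0,5,12,-3,0,0,0,0,6,15.5,-3,0,0,0,0,6.5,18,-3,0,0,0,0,6.7,19.5,-3,0,0,0,0,6.7,20,-3,0,0,0,0,6.7,20,-3,0,0,0,0])

```text
clock: 12.6
eef_pos: [638.8, 7.2, 236.6]
tool_rot: [-3.141, 0.001, -0.001]
force: [0.8, 0.5, -0.4]
width: 13.6
gripper_force: 58.5
```

step_arm(commands=[0,0,0,0,0.1,0,0,0,0,0,0,0.2,0,0,0,0,0,0,0.3,0,0,0,0,0,0,0.4,0,0,0,0,0,0,0.5,0,0,0,0,0,0,0.6,0,0,0,0,0,0,0.7,0,0,0,0,0,0,0.7,0,0])

```text
clock: 13.4
eef_pos: [649.4, 12.9, 265.1]
tool_rot: [-3.128, -0.567, 0.004]
force: [-0.3, 0.2, -0.0]
width: 13.9
gripper_force: 58.5
```

```bash
python3 - <<'E'
from h import *
rel([640,10,240],[np.pi,0,0])
E
```

```text
shift cm [-2.15  0.31  1.61] turn [-0.015 -0.567  0.008] | pos [649.4  12.9 265.1] rpy [-3.128 -0.567  0.004] w 13.9 F [-0.3  0.2 -0. ] t 13.4 q [-0.44  0.44  0.51  2.06 -1.06  0.24 -0.61]
```

```bash
cat > k.py <<'E'
from h import *
from scipy.optimize import least_squares
Q=np.array([[1.1262,.6292,.0384,1.5183,-.027,.9963,-.02],[.22,.61,.15,1.8,-.13,.74,-1.13],[.19,.6,.16,1.77,-.13,.78,-1.16],[-.6,.51,.19,1.97,-.15,.67,-1.89],[-.58,.61,.16,2.02,-.18,.52,-1.87],[-.52,.6,.2,1.67,-.15,.89,-1.83],[-.44,.44,.51,2.06,-1.06,.24,-.61]])
X=np.array([[240.2,-603.4,230.5],[537.3,-209.4,163],[551.1,-192,176.6],[464.4,205.2,175.8],[465.7,209,113.6],[573.3,207.6,209.3],[649.4,12.9,265.1]])
E=np.array([[-3.14,0,.379],[3.141,0,0],[3.142,0,0],[3.14,0,-.003],[-3.141,0,0],[-3.14,-.004,0],[-3.128,-.567,.004]])
def fk(q,p):
    h,L1,L2,L3,y7=p[:5]; z=lambda a:Rn.from_euler('z',a); y=lambda a:Rn.from_euler('y',a)
    A=z(-q[0])*y(q[1]); B=A*z(-q[2])*y(q[3]); C=B*z(-q[4])*y(q[5])
    pos=np.array([0,0,h])+A.apply([p[5],0,L1])+B.apply([p[6],0,L2])+C.apply([p[7],0,L3])
    return pos,C*z(-q[6]+y7)
def res(p): 
    o=[]
    for q,x,e in zip(Q,X,E):
        a,R=fk(q,p); o+=list((a-x)/5)+list(50*(R.inv()*Rn.from_euler('xyz',e)).as_rotvec()/5)
    return o+list(np.array(p[5:])/200)
def fit(): return least_squares(res,[280,500,400,300,1.57,0,0,0],loss='soft_l1')
E
python3 - <<'E'
from k import *
best=None
for y7 in(0,1.57,3.14,-1.57):
    r=least_squares(res,[280,500,400,300,y7,0,0,0])
    if best is None or r.cost<best.cost: best=r
print(best.cost,best.x.round(2)); print(np.array(res(best.x))[:42].reshape(7,6).round(1)*5)
np.save('p.npy',best.x)
E
```

```text
47.93425262534709 [516.01 424.69 425.28 352.59   1.57  38.18  18.42 -27.86]
[[ 25.5   5.    6.5  -0.   -0.    0. ]
 [  3.5  20.    0.5  -0.   -0.    0. ]
 [  3.   12.5   1.   -0.   -0.   -0. ]
 [  2.   16.   -3.5  -0.   -0.    0. ]
 [-17.5   2.5  -1.    0.   -0.5  -0.5]
 [ -5.   15.   -0.   -0.    0.5   0. ]
 [  1.5 -16.   -3.5  -0.    0.5   0. ]]
```

```bash
python3 - <<'E'
import k; from k import *
def fk(q,p):
    h,L1,L2,L3,y7=p[:5]; z=lambda a:Rn.from_euler('z',a); y=lambda a:Rn.from_euler('y',a)
    A=z(-q[0])*y(q[1]); B=A*z(-q[2])*y(q[3]); C=B*z(-q[4])*y(q[5])
    pos=np.array([0,0,h])+A.apply([p[5],p[8],L1])+B.apply([p[6],p[9],L2])+C.apply([p[7],p[10],L3])
    return pos,C*z(-q[6]+y7)
k.fk=fk
r=least_squares(res,list(np.load('p.npy'))+[0,0,0]); p=r.x; print(r.cost,p.round(1)); print(np.array(res(p))[:42].reshape(7,6)[:,:3].round(1)*5)
lo=np.array([-3.06,-.37,-1.25,.18,-1.1,.23,-2.94])+.08; hi=np.array([3.06,2.12,1.32,2.47,4.24,1.98,2.94])-.08
mid=np.array([677,-25,165]); q0=np.array([-.44,.5,.25,1.6,-.15,.95,-1.7]); q0=np.clip(q0,lo,hi)
for az in range(-180,180,30):
  for lean in(.7,):
    a=np.radians(az); dn=np.array([np.sin(lean)*np.cos(a),np.sin(lean)*np.sin(a),-np.cos(lean)])
    T=mid-18*dn; b=None
    for s in range(4):
        st=np.clip(q0+s*np.random.default_rng(s).normal(0,.5,7),lo,hi)
        def f(q):
            x,R=fk(q,p); return np.r_[(x-T)/10,20*(R.apply([0,0,1])-dn),.05*(q-q0)]
        o=least_squares(f,st,bounds=(lo,hi))
        if b is None or o.cost<b.cost: b=o
    print(az,round(b.cost,2),b.x.round(2), 'err',np.round(np.linalg.norm(b.fun[:6]),2),fk(b.x,p)[1].as_euler('xyz').round(2))
E
```

```text
0.9467829893835751 [269.3 585.7 396.2 300.6   1.6  -8.8   2.7  19.8 -25.2 -37.6  33.1]
[[-1.  -0.5 -0.5]
 [ 2.   4.  -0. ]
 [-0.5 -2.5  1. ]
 [ 0.5 -0.5  1. ]
 [ 0.  -2.5 -0.5]
 [-1.5  2.5 -0.5]
 [ 0.  -0.5 -0.5]]
-180 0.03 [-0.1   1.12  0.3   0.83 -0.2   1.9  -1.7 ] err 0.25 [ 2.93  0.66 -0.34]
-150 0.0 [-0.27  1.1   0.44  0.92 -0.03  1.78 -1.7 ] err 0.0 [ 2.64  0.51 -0.33]
-120 0.0 [-0.45  1.    0.5   1.17  0.15  1.45 -1.7 ] err 0.0 [ 2.51  0.32 -0.12]
-90 0.0 [-0.59  0.88  0.54  1.47  0.32  1.04 -1.7 ] err 0.0 [2.46 0.17 0.2 ]
-60 0.0 [-0.71  0.79  0.64  1.77  0.47  0.55 -1.7 ] err 0.0 [2.44 0.   0.52]
-30 0.0 [-0.42  0.61  0.16  1.99  1.47  0.41 -1.7 ] err 0.0 [2.5  0.31 1.43]
0 0.01 [ 0.31  0.62 -0.65  2.07  1.98  0.47 -1.7 ] err 0.0 [2.46 0.17 1.77]
30 0.01 [ 0.79  0.82 -1.07  1.91  1.27  0.31 -1.7 ] err 0.0 [ 2.84 -0.64  1.01]
60 0.0 [ 0.38  0.72 -0.16  1.82 -1.02  0.69 -1.7 ] err 0.0 [-2.58  0.44 -1.11]
90 0.0 [ 0.23  0.85  0.1   1.5  -0.81  1.19 -1.7 ] err 0.0 [-2.66  0.53 -0.77]
120 0.0 [ 0.16  0.98  0.13  1.18 -0.58  1.55 -1.7 ] err 0.0 [-2.77  0.61 -0.45]
150 0.0 [ 0.04  1.09  0.21  0.92 -0.4   1.82 -1.7 ] err 0.0 [-3.01  0.69 -0.32]
```

The kinematic model fitted from the logged poses shows a sideways lean (tube bottom toward -y, gripper body toward +y) well inside the joint ranges. I'll go upright first, then lean about tool x.

step_arm(commands=[0,0,0,0,-0.1,0,0,0,0,0,0,-0.2,0,0,0,0,0,0,-0.3,0,0,0,0,0,0,-0.4,0,0,0,0,0,0,-0.5,0,0,0,0,0,0,-0.567,0,0,0,0,0,0,-0.567,0,0,0,0,0,0,-0.567,0,0])

```text
clock: 14.2
eef_pos: [650.0, 11.4, 265.4]
tool_rot: [-3.13, -0.001, 0.01]
force: [-0.3, -1.5, -0.5]
width: 13.5
gripper_force: 58.5
```

step_arm(commands=[0,0,0,-0.1,0,0,0,0,0,0,-0.2,0,0,0,0,0,0,-0.3,0,0,0,0,0,0,-0.4,0,0,0,0,0,0,-0.5,0,0,0,0,0,0,-0.6,0,0,0,0,0,0,-0.7,0,0,0,0,0,0,-0.75,0,0,0,0,0,0,-0.75,0,0,0])

```text
clock: 15.1
eef_pos: [649.6, 12.5, 264.0]
tool_rot: [2.403, 0.002, 0.012]
force: [0.8, 0.2, -0.4]
width: 13.3
gripper_force: 58.6
```

```bash
python3 - <<'E'
from h import *
dn=np.array([0,-np.sin(.75),-np.cos(.75)])
T=np.array([677,-25,163])-18*dn; print(T)
rel(T,[np.pi-.75,0,0])
E
```

```text
[677.         -12.73050232 176.17039964]
shift cm [ 2.72 -4.02  8.21] turn [-0.011 -0.007  0.01 ] | pos [649.6  12.5 264. ] rpy [2.403e+00 2.000e-03 1.200e-02] w 13.3 F [ 0.8  0.2 -0.4] t 15.1 q [-0.93  1.06  1.2   1.46 -0.24  1.14 -1.48]
```

step_arm(commands=[0.3,-0.4,0.8,0,0,0,0,0.6,-0.9,1.8,0,0,0,0,1,-1.4,3,0,0,0,0,1.4,-2,4.2,0,0,0,0,1.8,-2.6,5.4,0,0,0,0,2.2,-3.2,6.5,0,0,0,0,2.5,-3.7,7.4,0,0,0,0,2.7,-4,8,0,0,0,0,2.7,-4,8.2,0,0,0,0,2.7,-4,8.2,0,0,0,0])

```text
clock: 16.1
eef_pos: [677.6, -15.8, 178.7]
tool_rot: [2.402, -0.001, 0.008]
force: [0.8, 0.1, -0.1]
width: 13.4
gripper_force: 58.6
```

step_arm(commands=[0,0,0,0,0,0,0,0,0,0,0,0,0,0,0,0,0,0,0,0,0,0,0,0,0,0,0,0,0,0,0,0,0,0,0,0,0,0,0,0,0,0])

```text
clock: 16.7
eef_pos: [677.7, -15.5, 178.7]
tool_rot: [2.403, -0.001, 0.008]
force: [-0.3, 0.1, -0.4]
width: 13.6
gripper_force: 58.6
```

```bash
python3 - <<'E'
from h import *
rel([677,-12.7,176],[np.pi-.75,0,0])
w=grab('wrist','w7'); s=grab('side','s7')
a=cv2.resize(s['image'][90:290,110:310],(400,400),interpolation=cv2.INTER_CUBIC); b=cv2.resize(w['image'],(400,300))
b=np.vstack([b,np.zeros((100,400,3),np.uint8)]); cv2.imwrite('pics/c7.png',np.hstack([a,b])[:,:,::-1])
E
```

```text
shift cm [-0.07 -0.39  0.01] turn [-0.011 -0.006  0.005] | pos [677.7 -15.5 178.7] rpy [ 2.403e+00 -1.000e-03  8.000e-03] w 13.6 F [-0.3  0.1 -0.4] t 16.7 q [-0.85  1.17  1.13  1.46 -0.29  1.02 -1.5 ]
```

View pics/c7.png

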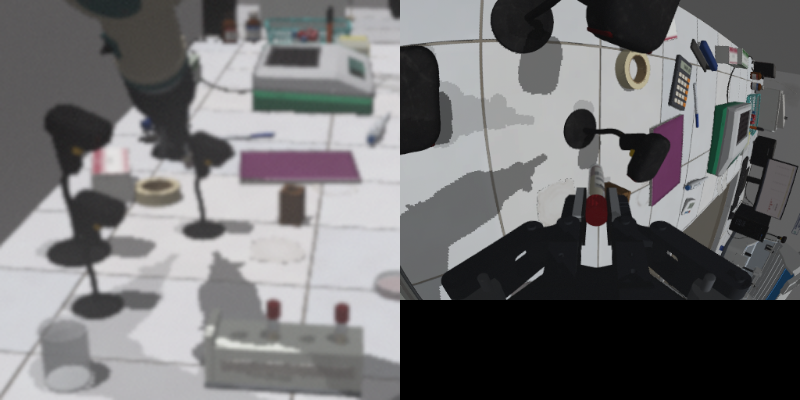

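The wrist view shows the tube firmly held, cap at (597,210), and leaning with the tool. The side view shows the waiting tube at (273,310), the scanned tube at (342,312) and the beaker at (65,355), all in place. By the tool pose, the tube's middle is near (677,-28,165) and it leans 42°, so I'm handing in.

```bash
python3 -c "
from cell import ctrl
print(ctrl.finish_job())"
```

```text
the job is handed in; nothing more can be done
None
```

I put the scanned tube back fully down in the hole farthest from the lug. The next tube is held still, cap end up, leaning about 42° about 10 cm in front of the large scanner's window, and the job is handed in; no verdict was returned.

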